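Open the spring-lid relaxing box

TASK

Open the insect relaxing box so the curator can reach the beetles: press down the release tab at its front so that the sprung lid lifts by itself, then push the lid over backwards until it stays fully open against its stop, and move clear. Only touch, press and push, with light force: grip and lift nothing, do not shift or tip the box, and leave the other things where they stand.

Things in the scene. Friction and masses are not known exactly. Their poses are not given: they have to be found in the camera images.
- box: The relaxing box: a grey painted metal box 110 mm long (its x), 130 mm wide (its y), 50 mm high, 2.6 kg, standing loose on the desk. Origin: centre of the underside of the 110 x 130 mm shell; z up; -x is its front, where a low foot 12 mm high, 100 mm wide runs out to x = -109 mm under the release tab. The lid's hinge line is parallel to y at x = +55 mm, z = 50 mm (the rear rim).
- lid (a joint): Opening angle of the lid in rad: 0 shut (latched), about 1.0 when the spring ejector has lifted it by itself, 1.92 fully open against its stop (leaning 20 degrees back past vertical). The ejector does not pull it further: below about 1.5 it falls back to 1.0, above about 1.6 it falls open by its own weight, softly damped. Pushing it takes under 1 N.
- lid_edge (a point): Middle of the front (free) edge of the lid, half-way through its thickness. The lid is an aluminium frame with a clear window, 113 mm from hinge line to free edge, 130 mm wide, 6 mm thick, 90 g; shut, it lies on the box at height 50 to 56 mm.
- tab (a joint): Rotation of the release tab in rad: 0 at rest, 0.36 pressed to its stop; the lid is let go at about 0.23. A spring returns it; it takes about 3 N at the pad to release and 4 N at the stop. It turns about an axis parallel to the box's y at box x = -64 mm, z = 30 mm.
- tab_pad (a point): The place to press, on the top face of the release tab: an aluminium tongue 42 mm long and 44 mm wide with cross ribs, sticking out level from the middle of the box's front; this point lies 28 mm in front of the tab's pivot, at box x = -92 mm, y = 0, z = 36.5 mm at rest, and sinks about 10 mm over the full travel (6.5 mm at release). A 26 mm wide hook rises from the tab's pivot and clasps the lid's edge, reaching 62 mm height at box x = -66 to -52 mm.
- canister: Aluminium screw-top collecting canister with knurled lid, 64 mm diameter, 88 mm high, standing beside the box. Origin: centre of its underside. Leave alone.
- loupe: Black bakelite loupe, 48 mm diameter, 44 mm high, standing beside the box. Origin: centre of its underside. Leave alone.
- fork_a: Small brass forceps stand shaped like a fork, 48 mm round foot, 69 mm high, beside the box. Origin: centre of its underside. Leave alone.
- fork_b: The second brass forceps stand, like the first, beside the box. Origin: centre of its underside. Leave alone.
- dish: Clear glass petri dish, 90 mm diameter, 16 mm high, behind the box. Origin: centre of its underside. Leave alone.

How it is judged:
By the outcome, as a careful person would: the job done as asked, in the order asked, and still so for the second after the job is handed in, with the robot touching nothing.
It also fails if it takes over 42 s, if anything falls off the work surface, if the arm or the gripper's body presses on something with over 40 N, if the wrist force passes 120 N, or if a joint passes its speed limit or range.

ROBOT

A 6-joint arm with a two-finger parallel gripper is mounted at the origin on the work surface. World frame = base frame: x ahead of the robot, y to its left, z up, the work surface at z = 0. Lengths are in m, angles in degrees, forces in N, time in s.
With the tool pointing down it reaches from about 0.3 to 0.75 m from the base axis. Payload 8.5 kg.
Tool frame: the origin (TCP) lies midway between the tips of the shut fingers; the grasp point (between the pads) lies 19 mm behind it; z points along the fingers, y is the direction in which the jaws open and shut (so a half turn about z gives the same grasp; the last joint's range is limited). The gripper opens to 85 mm and grips with 20 to 120 N. Pads are 22 mm wide; open, the fingers measure 114 mm over their backs; the gripper's body (76 mm by 85 mm) begins 54 mm behind the grasp point. The pads swing forward as they close: fully open they stand 13 mm farther back than shut.
Start: joints at [-12.336, 21.807, 74.336, -0, 83.858, -12.336], TCP at [0.55, 0, 0.2] pointing down, gripper open.
Joint ranges: [-178.18, 178.18], [-50.72, 133.34], [12.68, 142.11], [-81.47, 261.47], [9.98, 163.14], [-165.26, 165.26]. Speed limits (degrees/s): [136.94, 136.94, 180, 180, 180, 180].

INTERFACE

Orientations are given as a 3x3 rotation matrix whose columns are the frame's x, y, z axes.
In Python, from rig import env, viewer, ticket gives the robot as it stands. The module is installed in compiled form; this text tells all that it offers.
- The arm moves only by the shell command python3 -m pendant 'ROWS' [FORCE]. ROWS is JSON, a list of rows, each a list of 3 entries, a list of its own where there are three numbers: the shift along the world's x, y, z in mm, then the turn about the world's z in rad, then the opening, from -1 (shut) to 1 (fully open). A call has 1 to 12 rows; each row shifts and turns the pose as measured when the row begins; what a row does not reach is not made up. A row lasts 1/8 s, in which the tool goes at most 62.5 mm and 10.7 degrees, less where a joint would pass 70% of its speed; a pose out of reach is approached as far as the arm can. A call with a gripper value outside its range is refused whole. The fingers move at their own pace and stop on an object; FORCE is the grip in N (left out, the last holds). Time passes only in rows, so rows that do not move let the fingers close. It gives the time, the measured TCP pose, the force and the opening at its end, in the units of the state.
- env.observe(): the state, without advancing time (a new reading comes with each control period).
- viewer.get_image(name): name is "scene" or "side" or "wrist"; returns (picture, depth): 384x512x3 uint8, red, green, blue; 384x512 float32, m along the optical axis (not along the pixel's ray), 0 where there is no reading.
- viewer.camera_params(name): a dict with "fx", "fy", "cx", "cy" (pixels), "rvec" (rotation vector, rad) and "tvec" (3), from world to camera coordinates, as OpenCV has them; the wrist camera has in their place "T_tool_cam" (4x4, takes a point from camera to tool coordinates, whose origin is the TCP and whose axes are the flange's). Camera axes: x right, y down, z forward; pixel columns grow to the right and rows downward; lengths in m; the calibration is good to about 2 mm. The wrist camera is an equidistant fisheye: a pixel r from the principal point sees the ray r / f radians off the axis. A picture is of the moment at which its call begins: read the wrist's pose just before it. camera_params takes no time and is no camera call.
- ticket.close_job(): hands the job in, once; it reports no verdict.
The state is a dict: "time_s": time; "q": joint angles; "qvel": joint speeds; "joint_efforts": joint torques, N m; "position": TCP position; "tool_rot": TCP orientation; "ft_force": force on the tool from outside, world axes, zero at the start; "wrist_torque": the same for the moment, N m; "grip_width": finger opening in m.
Only numpy, scipy, OpenCV 4.12 (cv2) and the standard library are available. Lean on these libraries where they do the work, as an engineer would, in place of code of your own. Each camera call takes 0.05 s, during which the arm holds its last target. There are 200 camera calls.

## Working session

There is one attempt and no reset: what is moved stays moved. The work goes in short steps, Python scripts to look and compute and a shell command to move; the robot and the scene stay as the last step left them, time stands still between calls to the robot, and variables do not carry over. Pictures are saved under pics/ and viewed, about 8 in all and at most 12, crops included, and the job is handed in when it is done.

```bash
mkdir -p pics
cat > h.py <<'E'
import numpy as np, cv2
from rig import env, viewer, ticket
def cloud(n):
    im,d=viewer.get_image(n); p=viewer.camera_params(n)
    R=cv2.Rodrigues(np.array(p["rvec"],float))[0]; t=np.array(p["tvec"],float).ravel()
    v,u=np.mgrid[:384,:512]
    P=np.stack([(u-p["cx"])/p["fx"]*d,(v-p["cy"])/p["fy"]*d,d],-1)
    W=(P-t)@R; W[d==0]=np.nan
    return im,W
E
python3 - <<'E'
from h import *
s=env.observe(); print(s["time_s"],s["position"],s["tool_rot"],s["ft_force"],s["grip_width"])
ims=[]
for n in("scene","side"):
    im,W=cloud(n); np.savez("pics/%s0.npz"%n,im=im,W=W); ims.append(im)
    p=viewer.camera_params(n);R=cv2.Rodrigues(np.array(p["rvec"],float))[0];print(n,-R.T@np.array(p["tvec"]).ravel(),R[2],p["fx"])
cv2.imwrite("pics/a.png",cv2.resize(ims[0],(800,600))[:,:,::-1]); cv2.imwrite("pics/b.png",cv2.resize(ims[1],(800,600))[:,:,::-1])
E
```

```text
0.0 [5.49657644e-01 5.88482686e-05 1.98912185e-01] [[ 5.35226654e-05  9.99998968e-01 -1.43555866e-03]
 [ 9.99999950e-01 -5.30749417e-05  3.11917398e-04]
 [ 3.11840884e-04 -1.43557528e-03 -9.99998921e-01]] [0.96078655 0.5821537  0.33645728] 0.08563893803707233
scene [1.22659144 0.28489451 0.55727621] [-0.75305773 -0.27423557 -0.59807936] 379.41437367248693
side [0.56667489 0.51295616 0.59249384] [ 0.07398495 -0.66335651 -0.74463708] 354.6944860031063
```

View pics/a.png

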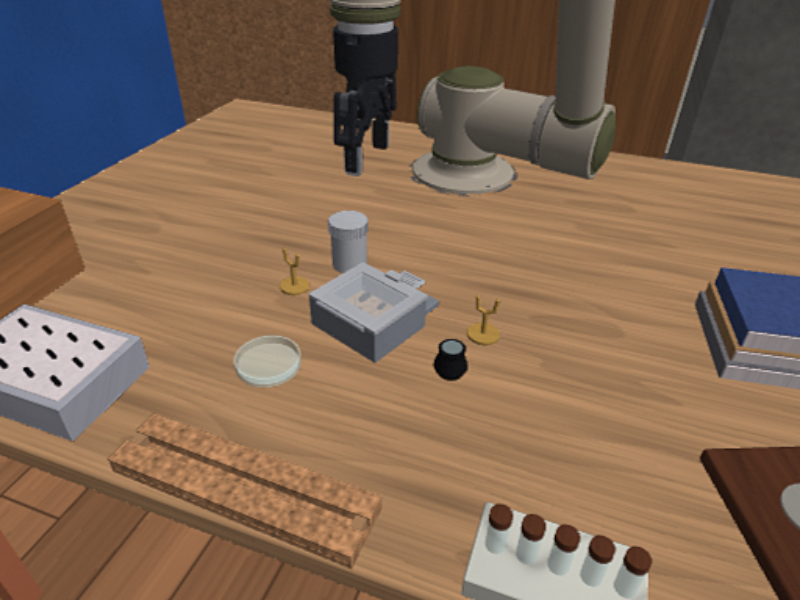

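View pics/b.png

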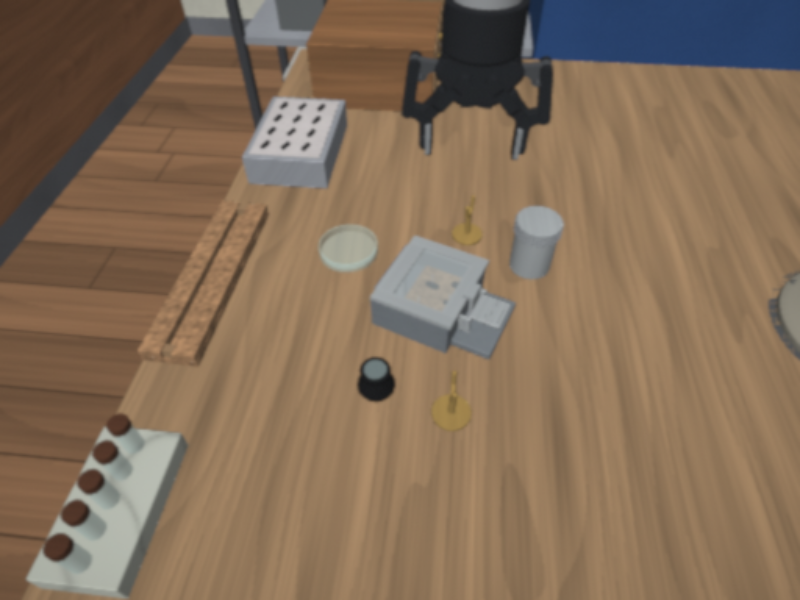

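The scene view shows the shut box at about (370,308) with its tab at (405,278). The side view shows the box at (430,290), the tab at (490,308), the canister at (537,240), the forks at (467,225) and (452,405), the loupe at (376,378) and the dish at (348,247). Next I measure them from both views' depth.

Run:
```python
from h import *
s=np.array([512/800,384/600])
pts={"scene":dict(box=(370,300),tab=(408,279),can=(348,218),forka=(295,286),forkb=(484,334),loupe=(452,346),dish=(268,358)),
"side":dict(box=(430,285),tab=(490,308),can=(539,222),forka=(467,235),forkb=(452,412),loupe=(376,370),dish=(348,247))}
C={}
for n in pts:
    z=np.load("pics/%s0.npz"%n);W=z["W"];C[n]=W
    for k,p in pts[n].items():
        u,v=(np.array(p)*s).astype(int); print(n,k,W[v,u].round(4))
c=C["side"][int(285*.64),int(430*.64)][:2]
for n,W in C.items():
    P=W.reshape(-1,3);P=P[~np.isnan(P[:,0])]
    r=np.hypot(*(P[:,:2]-c).T)
    m=(r<.1)&(P[:,2]>.051)&(P[:,2]<.059)
    Q=P[m]; 
    rect=cv2.minAreaRect((Q[:,:2]*1000).astype(np.float32)); print(n,m.sum(),rect,np.percentile(Q[:,2],[10,50,90]))
    print(cv2.boxPoints(rect).round(1).tolist())
    m=(r<.15)&(P[:,2]>.030)&(P[:,2]<.041); 
    np.save("pics/%s_mid.npy"%n,P[m])
# top-down raster of heights, both clouds (left scene, right side), 1px=0.5mm
out=[]
for n,W in C.items():
    P=W.reshape(-1,3);P=P[~np.isnan(P[:,0])]
    P=P[(np.abs(P[:,:2]-c)<.2).all(1)]; P=P[np.argsort(P[:,2])]
    I=np.zeros((400,400,3),np.uint8)
    for x,y,zz in P:
        col=cv2.applyColorMap(np.uint8([[np.clip(zz/.1*255,0,255)]]),cv2.COLORMAP_JET)[0,0]
        cv2.circle(I,(int(200-(y-c[1])*1000),int(200-(x-c[0])*1000)),1,col.tolist(),-1)
    out.append(I)
print(c);cv2.imwrite("pics/c.png",np.hstack(out))
```

```text
scene box [0.5976 0.0199 0.0546]
scene tab [0.4973 0.0445 0.0349]
scene can [ 0.4412 -0.0826  0.0886]
scene forka [ 0.545  -0.1332  0.0058]
scene forkb [0.5517 0.1804 0.0065]
scene loupe [0.6377 0.1548 0.0436]
scene dish [ 0.709  -0.0876  0.0025]
side box [0.5859 0.0246 0.0562]
side tab [0.5066 0.0404 0.0368]
side can [ 0.4467 -0.0757  0.0886]
side forka [ 0.5398 -0.1307  0.0069]
side forkb [0.5473 0.1817 0.0114]
side loupe [0.6406 0.1538 0.0439]
side dish [ 0.7197 -0.0889  0.0028]
scene 1875 ((585.5536499023438, 14.038360595703125), (132.98873901367188, 125.82962036132812), 68.55142974853516) [0.0535454  0.05524602 0.05682154]
[[502.70001220703125, -24.799999237060547], [619.7999877929688, -70.9000015258789], [668.4000244140625, 52.900001525878906], [551.2999877929688, 98.9000015258789]]
side 2639 ((584.1292114257812, 12.394554138183594), (133.0016326904297, 125.50483703613281), 68.55374908447266) [0.05382176 0.05560673 0.05712836]
[[501.3999938964844, -26.600000381469727], [618.2000122070312, -72.4000015258789], [666.9000244140625, 51.29999923706055], [550.0, 97.19999694824219]]
[0.58589944 0.02460751]
```

View pics/c.png

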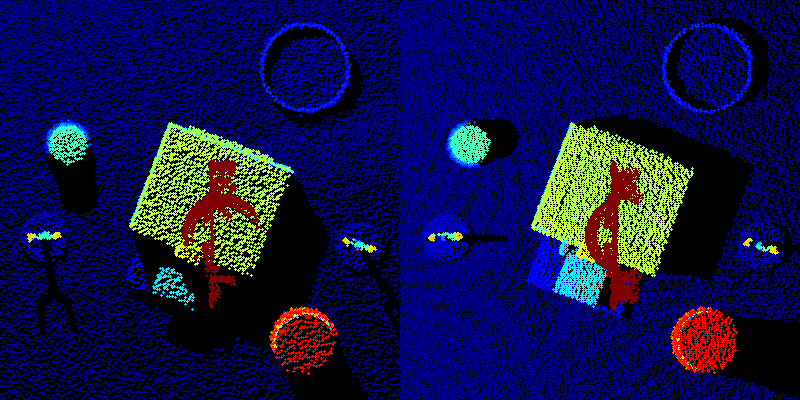

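The left map is from the scene camera and the right one from the side camera. The box top is yellow-green and the tab is cyan at (578,275) in the right half. The dish, loupe, forks and canister are all clear of the box. Next I refine the box frame.

```bash
cat >> h.py <<'E'
A=np.deg2rad(-21.45); EX=np.array([np.cos(A),np.sin(A)]); EY=np.array([-EX[1],EX[0]]); O=np.array([.5877,.0121])
def tobox(P): d=P[...,:2]-O; return np.stack([d@EX,d@EY,P[...,2]],-1)
def toworld(x,y=0): return O+x*EX+y*EY
E
python3 - <<'E'
from h import *
np.set_printoptions(precision=1,suppress=True)
for n in("scene","side"):
    B=tobox(np.load("pics/%s0.npz"%n)["W"].reshape(-1,3))*1000;B=B[~np.isnan(B[:,0])]
    f=lambda a,b,c,d,e,g:B[(B[:,0]>a)&(B[:,0]<b)&(B[:,1]>c)&(B[:,1]<d)&(B[:,2]>e)&(B[:,2]<g)]
    for nm,Q in(("lid",f(-75,70,-80,80,52,59)),("tab",f(-115,-72,-40,40,33,40)),("foot",f(-130,-70,-60,70,8,15)),("hook",f(-75,-45,-20,20,60,65))):
        if len(Q): print(n,nm,len(Q),np.percentile(Q,[1,50,99],axis=0).ravel())
print(viewer.camera_params("wrist")["T_tool_cam"])
for x in(-97,-92):print(toworld(x/1000)*1000)
E
```

```text
scene lid 1849 [-57.8 -62.5  52.3   3.6   6.3  55.3  57.8  66.5  57.9]
scene tab 94 [-109.5  -19.3   33.8  -96.6    7.1   36.6  -81.5   22.7   38.7]
scene foot 54 [-111.9   10.6    8.4 -100.4   43.9   11.4  -80.4   51.    13.7]
scene hook 43 [-68.  -11.2  60.1 -60.1   2.3  61.3 -52.2  14.   63.7]
side lid 2620 [-57.6 -64.4  52.7  -2.    5.8  55.6  56.7  64.6  58.3]
side tab 308 [-107.4  -22.    33.4  -90.6    0.6   36.6  -72.2   21.1   38.7]
side foot 443 [-108.7  -49.5    8.4  -91.8   23.4   11.9  -70.7   49.3   14.4]
side hook 75 [-66.1 -14.1  60.1 -59.2  -0.8  61.6 -52.2  13.   63.7]
[[-0.  -0.9 -0.3  0.1]
 [ 1.  -0.  -0.  -0. ]
 [ 0.  -0.3  0.9 -0.2]
 [ 0.   0.   0.   1. ]]
[497.4  47.6]
[502.1  45.7]
```

Both views agree within 2 mm: tab pad at z = 36.6 mm, hook at 62 mm, lid at 55.5 mm. The press target is box x = -97, which is world (497, 48). Now I shut the gripper, turn so the jaws lie along the box's y, and go above the tab.

```bash
python3 -m pendant '[[[-8,7,0],0.171,-1],[[-8,7,0],0.171,-1],[[-8,7,-10],0.171,-1],[[-8,7,-20],0.171,-1],[[-8,7,-20],0.171,-1],[[-7,7,-30],0.171,-1],[[-5,6,-30],0.170,-1],[[0,0,-20],0,-1],[[0,0,0],0,-1]]' 20
python3 - <<'E'
from h import *
s=env.observe();P=s["position"];print(s["time_s"],tobox(P)*1000,(toworld(-.097)-P[:2])*1000,s["tool_rot"].round(3),np.degrees(np.arctan2(*s["tool_rot"][[1,0],1]))-90-np.degrees(A),s["ft_force"],s["grip_width"])
im,_=viewer.get_image("side");cv2.imwrite("pics/d.png",cv2.resize(im[100:292,200:456],(768,576))[:,:,::-1])
E
```

```text
time_s: 1.23
position: [0.4941, 0.0498, 0.0631]
tool_rot: [[-0.945, 0.328, -0.005], [0.328, 0.945, -0.001], [0.005, -0.003, -1.0]]
ft_force: [0.1, 0.3, -0.3]
grip_width: 0.0
1.225 [-100.93521761    0.83512342   63.10847462] [ 3.35725725 -2.21634667] [[-0.945  0.328 -0.005]
 [ 0.328  0.945 -0.001]
 [ 0.005 -0.003 -1.   ]] 2.2870797160383596 [ 0.12746638  0.28606313 -0.26059438] 4.1400715067338014e-05
```

View pics/d.png

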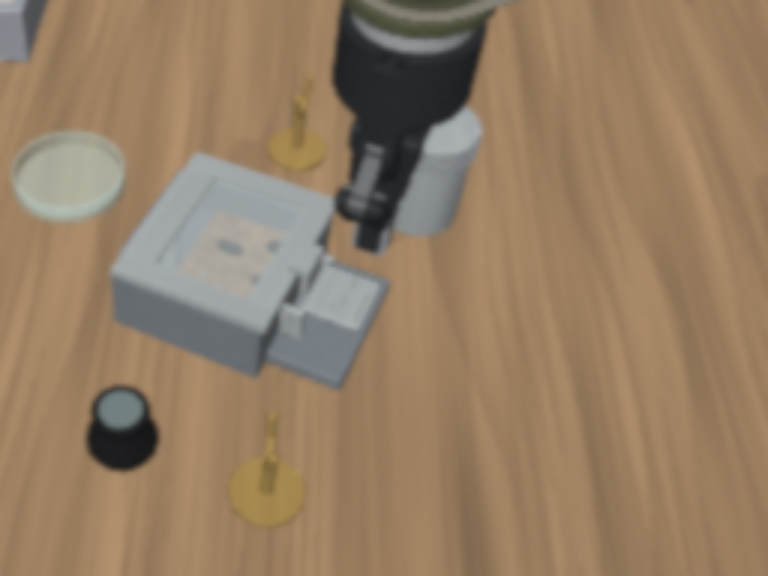

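The shut finger tip, at (370,240) in the crop, hangs above and slightly outside the tab at (345,295), as the pose says. I correct the offset and press down slowly.

```bash
python3 -m pendant '[[[3.4,-2.2,-10],0.04,-1],[[0,0,-8],0,-1],[[0,0,0],0,-1]]'; python3 -m pendant '[[[0,0,-4],0,-1],[[0,0,-3],0,-1],[[0,0,-3],0,-1],[[0,0,-3],0,-1]]'
```

```text
time_s: 1.65
position: [0.4996, 0.0472, 0.0478]
tool_rot: [[-0.957, 0.291, 0.001], [0.291, 0.957, -0.002], [-0.001, -0.002, -1.0]]
ft_force: [-0.4, 0.4, -0.3]
grip_width: 0.0005
time_s: 2.15
position: [0.5, 0.0472, 0.0352]
tool_rot: [[-0.956, 0.292, 0.003], [0.292, 0.956, -0.002], [-0.003, -0.001, -1.0]]
ft_force: [-0.3, 0.3, -0.3]
grip_width: 0.0002
```

```bash
python3 -m pendant '[[[0,0,-2],-0.04,-1],[[0,0,-2],-0.03,-1]]'; python3 -m pendant '[[[0,0,-2],0,-1],[[0,0,-2],0,-1]]'
```

```text
time_s: 2.4
position: [0.4999, 0.0473, 0.0307]
tool_rot: [[-0.933, 0.36, 0.002], [0.36, 0.933, -0.002], [-0.003, -0.001, -1.0]]
ft_force: [-1.2, 1.3, -0.3]
grip_width: -0.0003
time_s: 2.65
position: [0.4999, 0.0473, 0.0264]
tool_rot: [[-0.933, 0.36, 0.002], [0.36, 0.933, -0.002], [-0.003, -0.001, -1.0]]
ft_force: [0.5, 0.7, 0.6]
grip_width: 0.0001
```

Run:
```python
from h import *
s=env.observe();print(s["ft_force"],tobox(s["position"])*1000)
im,W=cloud("side");B=tobox(W)*1000;B=B[~np.isnan(B[...,0])]
for a,b,c in((52,75,"lid/hook"),(75,150,"high")):
    Q=B[(abs(B[:,0])<66)&(abs(B[:,1])<66)&(B[:,2]>a)&(B[:,2]<b)];print(c,len(Q),np.percentile(Q,[1,50,99],axis=0).round(0).tolist() if len(Q) else 0)
cv2.imwrite("pics/e.png",cv2.resize(im[130:258,230:400],(797,600),interpolation=2)[:,:,::-1])
```

```text
[0.49840967 0.66283946 0.58583332] [-94.55437072   0.65577483  26.38991892]
lid/hook 2685 [[-62.0, -64.0, 53.0], [-3.0, 6.0, 56.0], [57.0, 65.0, 62.0]]
high 0 0
```

View pics/e.png

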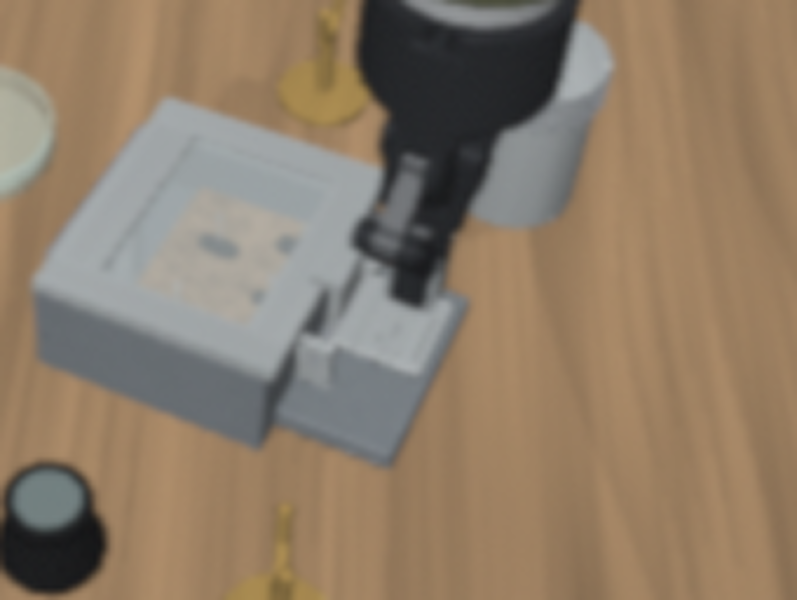

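The tip, at (410,300), is at the tab. The lid is still shut and the force is almost nil, so I press on in small steps.

```bash
python3 -m pendant '[[[0,0,-1.5],0,-1],[[0,0,0],0,-1]]'; python3 -m pendant '[[[0,0,-1.5],0,-1],[[0,0,0],0,-1]]'
```

```text
time_s: 2.95
position: [0.4998, 0.0473, 0.0245]
tool_rot: [[-0.933, 0.36, 0.002], [0.359, 0.933, -0.002], [-0.002, -0.002, -1.0]]
ft_force: [0.0, 0.0, -0.1]
grip_width: -0.0
time_s: 3.2
position: [0.4999, 0.0473, 0.023]
tool_rot: [[-0.933, 0.359, 0.002], [0.359, 0.933, -0.002], [-0.002, -0.002, -1.0]]
ft_force: [-0.0, 0.7, -0.3]
grip_width: 0.0003
```

Run:
```python
from h import *
# tip height and lateral place from camera: points of the dark finger near TCP
P=env.observe()["position"]
for n in("side","scene"):
    im,W=cloud(n);B=tobox(W)*1000
    m=(abs(B[...,0]+94.5)<45)&(abs(B[...,1])<45)&(B[...,2]>15)&(B[...,2]<90)
    dark=m&(im.max(-1)<90)
    Q=B[dark];print(n,len(Q))
    for z in range(20,80,6):
        q=Q[(Q[:,2]>=z)&(Q[:,2]<z+6)]
        if len(q):print(z,len(q),q.min(0).round(),q.max(0).round())
    t=B[m&(im.min(-1)>120)&(B[...,0]<-72)&(abs(B[...,1])<23)&(B[...,2]<45)]
    if len(t):
        c=np.linalg.lstsq(np.c_[t[:,:2],np.ones(len(t))],t[:,2],rcond=None)[0];print("tab plane",len(t),c.round(3),"z at pad",(c@[-92,0,1]).round(1))
```

```text
side 74
20 9 [-55.  -3.  20.] [-54.  45.  26.]
26 7 [-55.  -2.  27.] [-54.  41.  30.]
32 2 [-55.   6.  33.] [-55.  41.  33.]
62 9 [-101.    7.   65.] [-91.  14.  67.]
68 13 [-101.    7.   69.] [-88.  15.  74.]
74 17 [-105.   -0.   74.] [-89.  14.  80.]
tab plane 254 [-3.0000e-03 -2.0000e-02  3.6195e+01] z at pad 36.5
scene 102
56 10 [-89. -11.  58.] [-52.   9.  62.]
62 17 [-98.  -8.  63.] [-84.  15.  68.]
68 20 [-100.  -11.   68.] [-83.  16.  74.]
74 22 [-99. -11.  74.] [-83.  17.  80.]
tab plane 94 [ 3.9000e-02 -3.9000e-02  4.0513e+01] z at pad 36.9
```

Run:
```python
from h import *
a,_=viewer.get_image("side");b,_=cloud("scene");w,d=viewer.get_image("wrist")
f=lambda i:cv2.resize(i,(400,300),interpolation=2)
p=viewer.camera_params("scene");R=cv2.Rodrigues(np.array(p["rvec"],float))[0];
def px(n,X):
    p=viewer.camera_params(n);K=np.array([[p["fx"],0,p["cx"]],[0,p["fy"],p["cy"]],[0,0,1]])
    return cv2.projectPoints(np.array([X],float),np.array(p["rvec"],float),np.array(p["tvec"],float),K,None)[0].ravel().round().astype(int)
P=env.observe()["position"];u=px("side",P);v=px("scene",P);print(u,v)
c=lambda i,u:f(i[u[1]-40:u[1]+20,u[0]-40:u[0]+40])
cv2.imwrite("pics/f.png",np.vstack([np.hstack([c(a,u),c(b,v)]),np.hstack([f(w),f(w[192:,128:384])])])[:,:,::-1])
```

```text
[316 204] [262 183]
```

View pics/f.png

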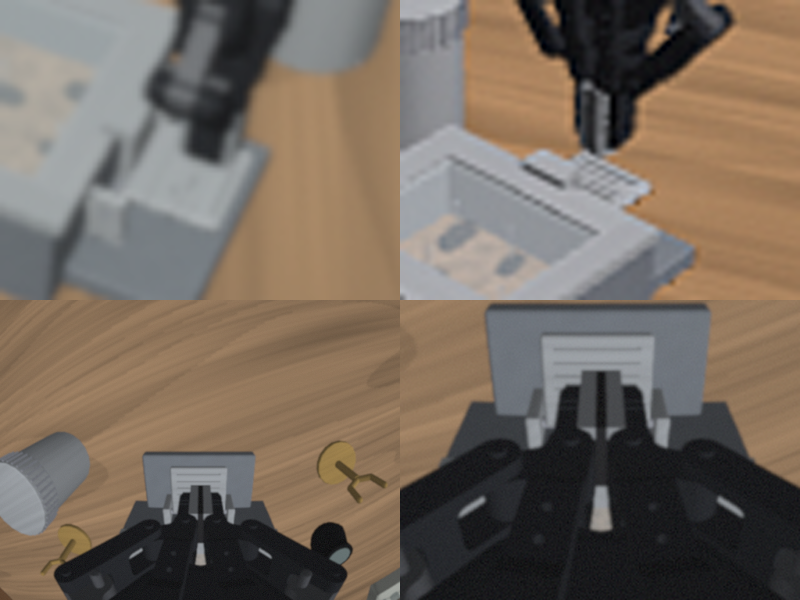

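In the scene crop (top right) the finger tips, at (600,150), end clearly above the tab, although the reported TCP would be about 10 px lower. So the tips stand higher than the reading says. I quantify this offset.

Run:
```python
from h import *
np.set_printoptions(precision=0,suppress=True)
print(env.observe()["position"],env.observe()["q"])
im,W=cloud("scene");B=tobox(W)*1000
for v in range(164,180): print(v,[(B[v,u].round().tolist(),int(im[v,u].mean())) for u in (260,262,264)])
for n in("scene","side"):
    W=np.load("pics/%s0.npz"%n)["W"].reshape(-1,3)*1000
    Q=W[(W[:,2]>150)&(abs(W[:,0]-550)<80)&(abs(W[:,1])<60)]
    print(n,np.percentile(Q[:,2],[0,1,3,10]),Q[Q[:,2]<np.percentile(Q[:,2],2)].mean(0))
```

```text
[0. 0. 0.] [ -8.  29.  96.  -0.  55. -77.]
164 [([-85.0, 2.0, 82.0], 37), ([-83.0, 10.0, 87.0], 114), ([-89.0, 11.0, 84.0], 2)]
165 [([-84.0, 2.0, 80.0], 37), ([-84.0, 9.0, 83.0], 113), ([-88.0, 12.0, 82.0], 5)]
166 [([-86.0, 1.0, 76.0], 44), ([-86.0, 7.0, 78.0], 102), ([-90.0, 10.0, 78.0], 1)]
167 [([-85.0, 2.0, 74.0], 43), ([-84.0, 9.0, 77.0], 112), ([-88.0, 12.0, 77.0], 8)]
168 [([-84.0, 3.0, 72.0], 43), ([-85.0, 8.0, 74.0], 100), ([-88.0, 11.0, 74.0], 11)]
169 [([-86.0, 2.0, 68.0], 43), ([-85.0, 8.0, 71.0], 103), ([-88.0, 12.0, 72.0], 13)]
170 [([-84.0, 3.0, 66.0], 40), ([-86.0, 8.0, 68.0], 117), ([-89.0, 12.0, 68.0], 7)]
171 [([nan, nan, nan], 38), ([-83.0, 10.0, 67.0], 114), ([-87.0, 13.0, 66.0], 1)]
172 [([-83.0, 4.0, 61.0], 32), ([-85.0, 9.0, 63.0], 111), ([-88.0, 12.0, 63.0], 39)]
173 [([-83.0, 4.0, 59.0], 64), ([-85.0, 9.0, 60.0], 129), ([-95.0, 7.0, 55.0], 143)]
174 [([-107.0, -16.0, 35.0], 172), ([-86.0, 8.0, 56.0], 119), ([-155.0, -42.0, -0.0], 123)]
175 [([-102.0, -12.0, 36.0], 133), ([-106.0, -9.0, 36.0], 175), ([-152.0, -39.0, -0.0], 128)]
176 [([-98.0, -8.0, 38.0], 169), ([-102.0, -5.0, 37.0], 131), ([-103.0, 1.0, 39.0], 174)]
177 [([-95.0, -5.0, 37.0], 147), ([-98.0, -2.0, 37.0], 170), ([-101.0, 2.0, 38.0], 131)]
178 [([-92.0, -3.0, 37.0], 174), ([-95.0, 1.0, 37.0], 145), ([-100.0, 4.0, 36.0], 169)]
179 [([-88.0, 0.0, 37.0], 142), ([-93.0, 3.0, 36.0], 174), ([-97.0, 6.0, 36.0], 148)]
scene [244. 248. 256. 281.] [553.   3. 248.]
side [247. 255. 266. 295.] [548.   7. 254.]
```

Measured from depth, the tips stand 33 mm above the reported TCP, both at the start (245 against 212) and now (56 against 23). I take real tip = reading + 33 mm. I shift 6 mm outward so the gripper body clears the lid as it rises, then approach, with contact expected at a reading of about 4 mm.

```bash
python3 -m pendant '[[[-5.6,2.2,0],0,-1],[[0,0,-8],0,-1],[[0,0,-6],0,-1],[[0,0,0],0,-1]]'; python3 -m pendant '[[[0,0,-3],0,-1],[[0,0,-3],0,-1],[[0,0,0],0,-1]]'
```

```text
time_s: 4.0
position: [0.4936, 0.0497, 0.0079]
tool_rot: [[-0.933, 0.359, 0.001], [0.359, 0.933, -0.002], [-0.002, -0.002, -1.0]]
ft_force: [0.8, -0.5, -0.9]
grip_width: -0.0
time_s: 4.38
position: [0.4935, 0.0498, 0.0015]
tool_rot: [[-0.933, 0.359, 0.001], [0.359, 0.933, -0.002], [-0.002, -0.002, -1.0]]
ft_force: [-0.8, -0.3, 0.9]
grip_width: 0.0002
```

```bash
python3 -m pendant '[[[0,0,-2],0,-1],[[0,0,0],0,-1]]'; python3 -m pendant '[[[0,0,-2],0,-1],[[0,0,0],0,-1]]'
```

```text
time_s: 4.62
position: [0.4934, 0.0498, -0.0004]
tool_rot: [[-0.933, 0.359, 0.001], [0.359, 0.933, -0.002], [-0.002, -0.002, -1.0]]
ft_force: [-0.5, 0.8, 1.1]
grip_width: -0.0003
time_s: 4.88
position: [0.4934, 0.0498, -0.0024]
tool_rot: [[-0.933, 0.359, 0.001], [0.359, 0.933, -0.002], [-0.002, -0.002, -1.0]]
ft_force: [-0.3, 0.4, 2.6]
grip_width: 0.0001
```

```bash
cat >> h.py <<'E'
def lid(n="side"):
    im,W=cloud(n);B=tobox(W)*1000;B=B[~np.isnan(B[...,0])]
    Q=B[(B[:,0]>-62)&(B[:,0]<130)&(abs(B[:,1])<68)&(B[:,2]>66)]
    print(n,"pts above 66:",len(Q),np.percentile(Q,[2,50,98],axis=0).round().tolist() if len(Q) else "")
    return im,B
E
python3 - <<'E'
from h import *
for n in("side","scene"):
    im,B=lid(n)
    t=B[(B[:,0]<-72)&(B[:,0]>-108)&(abs(B[:,1])<22)&(B[:,2]>20)&(B[:,2]<40)]
    if len(t)>10:
        c=np.linalg.lstsq(np.c_[t[:,:2],np.ones(len(t))],t[:,2],rcond=None)[0];print(len(t),"tab slope",c.round(3),"z",(c@[-92,0,1]).round(1))
E
```

```text
side pts above 66: 1636 [[-60.0, -62.0, 66.0], [-27.0, 0.0, 75.0], [11.0, 64.0, 316.0]]
173 tab slope [ 0.163 -0.076 46.18 ] z 31.2
scene pts above 66: 2058 [[-61.0, -59.0, 67.0], [-32.0, -10.0, 82.0], [17.0, 65.0, 314.0]]
```

Contact came at about 1 to 2.6 N. The tab has tilted and the lid is let go and rising. I back off outward and upward to leave it room.

```bash
python3 -m pendant '[[[-10,4,8],0,-1],[[-20,8,20],0,-1],[[-10,4,30],0,-1],[[0,0,30],0,-1],[[0,0,30],0,-1],[[0,0,20],0,-1],[[0,0,0],0,-1],[[0,0,0],0,-1]]'
python3 - <<'E'
from h import *
s=env.observe();print(tobox(s["position"])*1000,s["ft_force"])
for n in("side","scene"):
    im,B=lid(n)
    # lid plane: points x>-20,z 60..170
    Q=B[(B[:,0]>-30)&(B[:,0]<70)&(abs(B[:,1])<62)&(B[:,2]>64)&(B[:,2]<175)]
    a=np.arctan2(Q[:,2]-50,55-Q[:,0]);r=np.hypot(Q[:,2]-50,55-Q[:,0]);print("angle",np.percentile(a,[10,50,90]).round(2),"r max",np.percentile(r,98).round())
    cv2.imwrite("pics/g_%s.png"%n,im[:,:,::-1])
a,b=[cv2.imread("pics/g_%s.png"%n) for n in("side","scene")]
cv2.imwrite("pics/g.png",np.hstack([cv2.resize(i[90:270,y:y+240],(400,300)) for i,y in((a,190),(b,140))]))
E
```

```text
time_s: 5.98
position: [0.4475, 0.0677, 0.1409]
tool_rot: [[-0.933, 0.359, 0.001], [0.359, 0.933, -0.002], [-0.002, -0.002, -1.0]]
ft_force: [0.0, 0.7, -0.6]
grip_width: 0.0
[-150.82670589    0.51465181  140.93445176] [ 0.04056233  0.73749635 -0.63773238]
side pts above 66: 622 [[-6.0, -63.0, 69.0], [15.0, 13.0, 119.0], [50.0, 65.0, 148.0]]
angle [1.01 1.06 1.23] r max 114.0
scene pts above 66: 2294 [[-2.0, -61.0, 68.0], [22.0, 6.0, 107.0], [50.0, 66.0, 146.0]]
angle [1.03 1.05 1.18] r max 112.0
```

View pics/g.png

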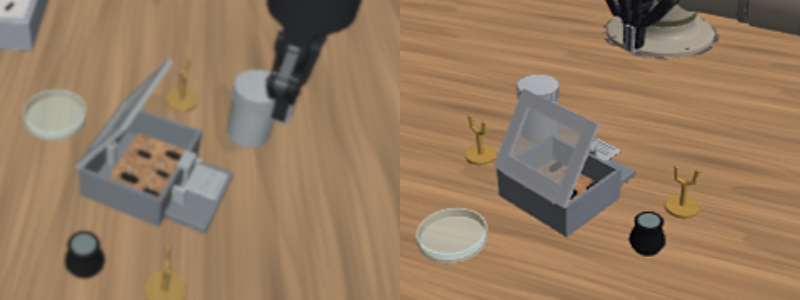

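The lid stands ejected at about 1.0 rad with its edge at z ≈ 146 mm, the tab is free, and the neighbours are in place. Left crop: lid edge at (165,65). Right crop: edge at (555,105). I bring the shut tip (real z ≈ 135) in front of the edge, then push slowly backwards.

```bash
python3 -m pendant '[[[28,-11,-15],0,-1],[[28,-11,-15],0,-1],[[28,-11,-9],0,-1],[[20,-8,0],0,-1],[[0,0,0],0,-1]]'; python3 -m pendant '[[[7.5,-3,0],0,-1],[[7.5,-3,0],0,-1],[[7.5,-3,1],0,-1],[[7.5,-3,2],0,-1],[[0,0,0],0,-1]]'
python3 - <<'E'
from h import *
s=env.observe();print(tobox(s["position"])*1000,s["ft_force"])
im,B=lid("scene")
Q=B[(B[:,0]>-30)&(B[:,0]<70)&(abs(B[:,1])<62)&(abs(B[:,1])>35)&(B[:,2]>64)&(B[:,2]<175)]
a=np.arctan2(Q[:,2]-50,55-Q[:,0]);print("angle",np.percentile(a,[10,50,90]).round(2))
E
```

```text
time_s: 6.7
position: [0.5525, 0.0258, 0.0958]
tool_rot: [[-0.933, 0.359, -0.007], [0.359, 0.933, -0.001], [0.006, -0.003, -1.0]]
ft_force: [-0.8, 0.8, -0.4]
grip_width: 0.0001
time_s: 7.32
position: [0.5827, 0.0139, 0.0989]
tool_rot: [[-0.934, 0.358, -0.008], [0.358, 0.934, -0.0], [0.008, -0.003, -1.0]]
ft_force: [-0.3, 0.2, -0.5]
grip_width: -0.0002
[-5.306316   -0.14121694 98.91849275] [-0.30567717  0.19238434 -0.53310355]
scene pts above 66: 9896 [[-47.0, -52.0, 74.0], [23.0, 19.0, 320.0], [51.0, 67.0, 433.0]]
angle [1.16 1.19 1.33]
```

The lid is following the tip (about 1.14 rad, as the geometry predicts). I keep pushing.

```bash
python3 -m pendant '[[[7.5,-3,3],0,-1],[[7.5,-3,3],0,-1],[[7.5,-3,3],0,-1],[[7.5,-3,2],0,-1],[[7.5,-3,2],0,-1],[[7.5,-3,1],0,-1],[[7.5,-3,0],0,-1],[[7.5,-3,0],0,-1],[[0,0,0],0,-1]]'
python3 - <<'E'
from h import *
s=env.observe();print(tobox(s["position"])*1000,s["ft_force"])
im,B=lid("scene")
Q=B[(B[:,0]>20)&(B[:,0]<130)&(abs(B[:,1])<62)&(abs(B[:,1])>40)&(B[:,2]>64)&(B[:,2]<165)]
a=np.arctan2(Q[:,2]-50,55-Q[:,0]);print("angle",np.percentile(a,[10,50,90]).round(2))
E
```

```text
time_s: 8.5
position: [0.6466, -0.0118, 0.1136]
tool_rot: [[-0.934, 0.358, -0.009], [0.358, 0.934, -0.0], [0.008, -0.004, -1.0]]
ft_force: [-0.4, -0.5, 0.3]
grip_width: 0.0001
[ 63.58657171  -0.66534575 113.59074675] [-0.37471467 -0.50392301  0.26877859]
scene pts above 66: 10822 [[-41.0, -48.0, 86.0], [83.0, 27.0, 372.0], [115.0, 67.0, 445.0]]
angle [1.96 1.98 2.09]
```

The lid reads fully open. I retreat along the same line, up and clear, and check.

```bash
python3 -m pendant '[[[-10,4,0],0,-1],[[-28,11,10],0,-1],[[-35,14,20],0,-1],[[-35,14,20],0,-1],[[-35,14,20],0,-1],[[-35,14,10],0,-1],[[-15,6,0],0,-1],[[0,0,0],0,-1],[[0,0,0],0,-1],[[0,0,0],0,-1],[[0,0,0],0,-1],[[0,0,0],0,-1]]'
python3 - <<'E'
from h import *
s=env.observe();print(tobox(s["position"])*1000,s["ft_force"])
ims=[]
for n in("scene","side"):
    im,B=lid(n);ims.append(im)
    Q=B[(B[:,0]>20)&(B[:,0]<130)&(abs(B[:,1])<62)&(B[:,2]>64)&(B[:,2]<165)]
    a=np.arctan2(Q[:,2]-50,55-Q[:,0]);print("angle",np.percentile(a,[10,50,90]).round(2))
    t=B[(B[:,0]<-72)&(B[:,0]>-107)&(abs(B[:,1])<21)&(B[:,2]>25)&(B[:,2]<42)];print("tab",np.percentile(t,[1,50,99],axis=0).round(1).tolist())
    f=B[(B[:,0]<-80)&(B[:,0]>-130)&(abs(B[:,1])<60)&(B[:,2]>8)&(B[:,2]<15)];print("foot",np.percentile(f,[1,50,99],axis=0).round(1).tolist())
    W0=np.load("pics/%s0.npz"%n)["im"]
cv2.imwrite("pics/h.png",np.hstack([cv2.resize(ims[0][90:270,140:380],(400,300)),cv2.resize(ims[1][90:270,190:430],(400,300))])[:,:,::-1])
E
```

```text
time_s: 10.05
position: [0.4433, 0.0686, 0.1934]
tool_rot: [[-0.934, 0.358, -0.012], [0.358, 0.934, 0.0], [0.011, -0.004, -1.0]]
ft_force: [-0.3, 0.8, 1.2]
grip_width: 0.0
[-155.05937991   -0.2609883   193.36548783] [-0.29805014  0.78383126  1.15100867]
scene pts above 66: 1134 [[66.0, -60.0, 68.0], [84.0, 9.0, 117.0], [98.0, 67.0, 156.0]]
angle [1.95 1.98 2.07]
tab [[-106.7, -19.4, 34.3], [-95.4, 7.7, 36.8], [-74.1, 21.0, 38.7]]
foot [[-110.4, 5.5, 8.5], [-102.0, 37.7, 11.4], [-81.9, 50.9, 14.0]]
side pts above 66: 1997 [[62.0, -62.0, 68.0], [80.0, 7.0, 115.0], [97.0, 65.0, 156.0]]
angle [1.92 1.94 1.98]
tab [[-106.8, -20.6, 32.8], [-89.9, 1.9, 36.7], [-72.4, 20.8, 39.1]]
foot [[-108.6, -49.5, 8.2], [-96.8, 22.1, 12.0], [-80.7, 49.2, 14.2]]
```

View pics/h.png

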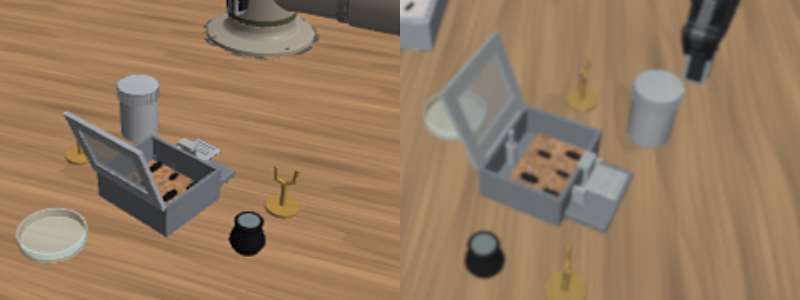

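The lid leans back fully open: its edge is at (68,115) in the left crop and (497,40) in the right. The box, the tab and the neighbours are in place, and the gripper is clear. I hand the job in.

```bash
python3 -c "
from rig import ticket
print(ticket.close_job())"
```

```text
the job is handed in; nothing more can be done
None
```

The box is open and the job is handed in, at about 10 s of robot time. I pressed the release tab with the shut fingertips, about 2.6 N when the lid let go. The lid sprang up to about 1.0 rad, and I pushed its edge back until it fell open against its stop, then withdrew.

**Last checks:**
- **Lid:** it reads 1.94 to 1.98 rad from the two cameras. The target is 1.92; the small excess matches the bias seen at the 1.0 rad position.
- **Tab and box:** the tab is back at 36.7 mm. The box foot is within 1 to 2 mm of where it was before the move.
- **Neighbours:** the canister, loupe, forks and dish look untouched in the last pictures; I did not re-measure them. The gripper is clear.

**One disagreement:** the fingertips stood about 33 mm above the reported tool position, so my first press stopped short of the tab without touching it. I measured the offset from the depth images and allowed for it in the press and the push.

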